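Take up the pan-bed brake through its access slot

ROBOT

A 7-joint arm with a two-finger parallel gripper is mounted at the origin on the work surface. World frame = base frame: x ahead of the robot, y to its left, z up, the work surface at z = 0. Lengths are in m, angles in rad, forces in N, time in s.
With the tool pointing down it reaches from about 0.4 to 0.9 m from the base axis. Payload 5.5 kg.
Tool frame: the origin (TCP) lies at the very end of the fingers, on their centre line; the grasp point (between the pads) lies arm.grip_depth behind it (arm.grip_depth is the distance from the TCP to the grasp point, in m); y points along the fingers, z is the direction in which the jaws open and shut, and the axes are right-handed (so a half turn about y gives the same grasp; the last joint's range is limited). The gripper opens to 92 mm and grips with 3 to 60 N. Pads are 19 mm wide; open, the fingers measure 130 mm over their backs; the gripper's body (75 mm by 190 mm) begins 47 mm behind the grasp point.
Start: joints at [1.461, 0.501, -0.427, 1.55, 0.221, 1.138, -0.21], TCP at [0.237, -0.605, 0.227] pointing down, gripper open.
Joint ranges: [-2.88, 2.88], [-0.31, 2.03], [-1.54, 1.56], [0.2, 2.42], [-1.41, 4.55], [0.19, 2.02], [-2.57, 2.57]. Speed limits (rad/s): [2.57, 2.57, 3.14, 3.14, 3.14, 3.14, 3.14].

INTERFACE

Orientations are given as a unit quaternion [x, y, z, w].
In Python, from rig import arm gives the robot as it stands. The module is installed in compiled form; this text tells all that it offers.
- The arm moves only by the shell command python3 -m jog 'ROWS' [FORCE]. ROWS is JSON, a list of rows, each a list of 7 numbers: the shift along the tool's x, y, z in units of 0.5 m (1.0 is 0.5 m), then the turn, a rotation vector about the tool's x, y, z in units of pi/2 rad (1.0 is pi/2 rad), then the gripper's target within -1 to 1 (fully open at 1, half-way at 0, shut at -1). In form: [[dx, dy, dz, rx, ry, rz, jaw], ...]. A call has exactly 5 rows; each row is the pose to reach, as a shift and turn from the pose commanded when the call began, along the tool's axes at that moment; what a row does not reach only later rows make up. A row lasts 1/8 s, in which the tool goes at most 62.5 mm and 10.7 degrees, less where a joint would pass 70% of its speed; a pose out of reach is approached as far as the arm can. A call with a number of a shift or a turn outside -1 to 1 is refused whole. A call with a gripper value outside its range is refused whole. The fingers move at their own pace and stop on an object; FORCE is the grip in N (left out, the last holds). Time passes only in rows, so rows that repeat a pose let the fingers close, or fill a call up. It gives the time, the measured TCP pose, the force and the opening at its end, in the units of the state.
- arm.state(): the state, without advancing time (a new reading comes with each control period).
- arm.snapshot(name): name is "side" or "top" or "wrist"; returns the picture (420x560x3 uint8, blue, green, red); there is no depth.
- arm.camera_params(name): a dict with "fx", "fy", "cx", "cy" (pixels), "rvec" (rotation vector, rad) and "tvec" (3), from world to camera coordinates, as OpenCV has them; the wrist camera has in their place "T_tool_cam" (4x4, takes a point from camera to tool coordinates, whose origin is the TCP and whose axes are the tool frame's). Camera axes: x right, y down, z forward; pixel columns grow to the right and rows downward; lengths in m; the calibration is good to about 2 mm. A picture is of the moment at which its call begins: read the wrist's pose just before it. camera_params takes no time and is no camera call.
- arm.job_done(): hands the job in, once; it reports no verdict.
Trained networks look in the newest picture that a camera, given by its name, has taken for a name from the list of things; names that differ only in an ending like _2 or _b are one class to them, and where a whole thing is asked for, a point or a joint stands for the part that bears it (a point fixed in the world has none). Each returns a list of dicts, best first, with "conf" (0 to 1); they miss things now and then, are a little off and sometimes report something else, mostly with a low value. They report only what shows in the picture. A call takes as long as a camera call. They do not tell look-alikes from the thing itself.
- arm.spot_in(name, camera): "rect" ([left, top, right, bottom] in pixels, round what is visible of it).
- arm.silhouettes(name, camera): "pixels" (420x560 bool, what is visible of it) and "rect" ([left, top, right, bottom] in pixels, round what is visible of it).
The state is a dict: "t": time; "joint_positions": joint angles; "dq": joint speeds; "joint_torque": joint torques, N m; "tool_pos": TCP position; "tool_rot": TCP orientation; "force": force on the tool from outside, world axes, zero at the start; "torque": the same for the moment, N m; "grip_width": finger opening in m.
Only numpy, scipy, OpenCV 4.12 (cv2) and the standard library are available. Lean on these libraries where they do the work, as an engineer would, in place of code of your own. Each camera call takes 0.05 s, during which the arm holds its last target.

TASK

The brake of the animation stand's pan bed is slack. Take the adjusting blade from its stand, reach down through the slot in the grey cover and work the star wheel round towards the plunger end, tooth by tooth and without spinning it, until it comes up solid; lean on it there with the blade at about 12 newtons for a second, never more than 25. Only the blade touches the wheel, nothing is forced against the cover; then stand the blade upright back in its stand, fully down, let go, and leave everything else where it is.

Things in the scene. Friction and masses are not known exactly. Their poses are not given: they have to be found in the camera images.
- star_wheel (a joint): Turn of the star wheel, rad: negative at the start, range -2.6 to 0, growing as the topmost tooth moves to the cover's +y end. At value q the teeth lean 0.15 + q + k*0.785 rad from straight up, towards +y. At 0 it is up solid. Friction holds it where it is left; a tooth yields to 5 to 6 N at the blade. A brass pointer outside the cover's +x face turns with it, straight up at a fixed pin at 0.
- axle (a point): Centre of the star wheel inside the cover, 52 mm up, 48 mm under the slot. Plain steel; axle along the cover's x. 8 teeth 45 deg apart, 6 mm thick, 14 mm wide along x, tips at radius 36 mm (12 mm below the cover's top face), hub radius 17 mm. Axes as the cover's, they do not turn with the wheel.
- cover: Grey box cover of the brake, fixed, 90 (x) x 130 (y) x 100 mm high, with a dark base flange 112 x 150 mm. Origin: centre of its underside on the table, z up. A steel plunger boss (32 mm across) sticks out of its +y end. The slot in its top runs along y.
- slot (a point): Centre of the access slot, on the cover's top face, right over the axle. Slot 17 mm wide (x) by 44 mm long (y), in a top sheet 5 mm thick; axes as the cover's.
- blade_grip (a point): The adjusting blade: a 26 x 26 mm dark wooden handle 44 mm tall over a flat steel blade 46 mm long, 12 mm wide (x), 5 mm thick (y), 90 mm overall, 0.12 kg (may vary). This point is in the handle, 70 mm above the tip, 20 mm below the top; z up. Starts upright in its stand, handle bottom on the stand's top.
- blade_tip (a point): Middle of the blade's bottom end; same axes as blade_grip.
- blade: The whole adjusting blade; origin at its tip, z up the handle.
- stand: Fixed wooden stand block of the blade, 56 x 56 x 52 mm on an 84 (x) x 70 (y) x 6 mm foot. Origin: centre of its underside, on the table.
- stand_mouth (a point): Centre of the stand's pocket at its top face, 52 mm above the table. Pocket 18 mm (x) by 11 mm (y), 50 mm deep, edge slightly chamfered; the blade stands in it with its own x and y along the stand's (a half turn is as good).
- tape_roll: Bystander, leave alone: roll of paper tape lying flat, 72 mm across, 24 mm high.
- lens_puck: Bystander, leave alone: black lens puck lying flat, 52 mm across, 18 mm high.
- wood_wedge: Bystander, leave alone: plain wooden block 90 x 35 x 28 mm.
- glue_jar: Bystander, leave alone: glass jar with cap, 52 mm across, 70 mm high.
- paintbrush: Bystander, leave alone: paintbrush lying flat, 170 mm long.
- screwdriver: Bystander, leave alone: screwdriver lying flat, 170 mm long.
- mug: Bystander, leave alone: white mug, 76 mm across, 85 mm high.
Things that resemble listed ones, but are neither listed nor needed, are in the scene too. Leave any purple look-alike of the stand alone. Of the things shaped like the blade, the dark wooden one is meant.

How it is judged:
On the way, in this order (a step that is already met when the one before it is completed fails the run):
1. the blade is through the slot, its tip down among the teeth (z of blade_tip in the frame of cover between 0.04 and 0.086 m and x of blade_tip in the frame of cover between -0.012 and 0.012 m and y of blade_tip in the frame of cover between -0.025 and 0.025 m), for 0.1 s.
2. the wheel is up solid (within 0.04 rad of 0) and the blade leans on it with more than 8 N for 0.4 s (value of joint star_wheel above -0.04 rad and contact force between blade and star_wheel above 8 N), for 0.4 s.
At the end, for the whole second after the job is handed in: The star wheel is still within 0.05 rad of its solid stop, and the blade stands at rest and upright (within 0.1 rad) in the stand's pocket, tip within 6 mm of the pocket's centre line, fully down (tip less than 10 mm above the table; 6 mm when the handle rests on the stand), let go (value of joint star_wheel above -0.05 rad and horizontal distance between blade_tip and stand_mouth below 0.006 m and height (world z) of blade_tip below 0.01 m and angle between blade's own z axis and vertical below 0.1 rad and linear speed of blade below 0.02 m/s); the robot touches nothing.
It fails at once if the star wheel is forced: more than 25 N between blade and wheel (contact force between blade and star_wheel above 25 N).
It fails at once if the blade is forced against the cover with more than 35 N (contact force between blade and cover above 35 N).
It fails at once if the fingers or the arm touch the star wheel (contact force between any of the arm, the fingers and star_wheel above 0.5 N).
It fails at once if the wheel is flicked or spun faster than 5 rad/s (velocity of joint star_wheel above 5 rad/s).
It fails at once if a bystander is moved by more than 30 mm (distance of any of tape_roll, lens_puck, wood_wedge, glue_jar, paintbrush, screwdriver, mug from where it was at the start of the episode above 0.03 m).
It also fails if it takes over 70 s, if anything falls off the work surface, if the arm or the gripper's body presses on something with over 40 N, if the wrist force passes 120 N, or if a joint passes its speed limit or range.

## Working session

There is one attempt and no reset: what is moved stays moved. The work goes in short steps, Python scripts to look and compute and a shell command to move; the robot and the scene stay as the last step left them, time stands still between calls to the robot, and variables do not carry over. Pictures are saved under pics/ and viewed, and the job is handed in when it is done.

```bash
ls; mkdir -p pics; python3 - <<'E'
from rig import arm
import cv2,numpy as np
s=arm.state();print({k:np.round(v,4).tolist() for k,v in s.items()})
print(arm.grip_depth)
for c in ['side','top','wrist']:
    im=arm.snapshot(c);cv2.imwrite(f'pics/{c}0.png',im);print(c,arm.camera_params(c))
    if c!='wrist':
      for n in ['cover','stand','blade','star_wheel']:
        print(n,[(np.round(r['rect']).tolist(),round(r['conf'],2)) for r in arm.spot_in(n,c)])
E
```

```text
pics
{'t': 0.0, 'joint_positions': [1.4612, 0.5019, -0.4268, 1.5515, 0.2208, 1.1383, -0.2103], 'dq': [-0.0, 0.0005, 0.0005, 0.0017, 0.0006, 0.0002, 0.0005], 'joint_torque': [-0.0001, -56.6593, -5.8165, -27.9109, -0.0686, 0.0309, 0.0002], 'tool_pos': [0.2365, -0.6047, 0.2257], 'tool_rot': [-0.1312, 0.6955, -0.6942, 0.131], 'force': [0.4093, 0.4564, 0.6475], 'torque': [-0.026, -0.0125, 0.0259], 'grip_width': 0.0918}
0.0188
side {'fx': 399.67037381473995, 'fy': 399.67037381473995, 'cx': 283.895773339571, 'cy': 200.94960018970156, 'rvec': array([ 0.79927108, -2.35338714,  1.30499996]), 'tvec': array([0.48392417, 0.21541276, 0.80010396])}
cover [([313.0, 152.0, 373.0, 206.0], 0.75)]
stand [([266.0, 287.0, 317.0, 335.0], 0.64), ([247.0, 244.0, 293.0, 283.0], 0.61), ([320.0, 244.0, 362.0, 282.0], 0.58), ([311.0, 152.0, 373.0, 205.0], 0.5)]
blade [([259.0, 230.0, 276.0, 254.0], 0.82), ([240.0, 210.0, 250.0, 240.0], 0.76), ([255.0, 166.0, 274.0, 190.0], 0.74), ([240.0, 260.0, 254.0, 298.0], 0.58)]
star_wheel []
top {'fx': 470.87706530720476, 'fy': 470.87706530720476, 'cx': 285.9336960190211, 
[... 346 characters left out ...]
203.0, 222.0, 217.0, 235.0], 0.62), ([242.0, 214.0, 253.0, 229.0], 0.58), ([255.0, 179.0, 262.0, 192.0], 0.44)]
star_wheel [([378.0, 203.0, 394.0, 227.0], 0.61), ([232.0, 212.0, 258.0, 239.0], 0.37), ([239.0, 214.0, 252.0, 224.0], 0.17)]
wrist {'fx': 340.7489714077171, 'fy': 340.7489714077171, 'cx': 281.5117176306021, 'cy': 207.8696309654122, 'T_tool_cam': array([[ 8.93896063e-04,  9.64383547e-01,  2.64506287e-01,
        -7.00269761e-02],
       [-4.29105063e-04, -2.64505998e-01,  9.64383945e-01,
        -1.57765164e-01],
       [ 9.99999508e-01, -9.75559999e-04,  1.77380992e-04,
        -7.85544332e-04],
       [ 0.00000000e+00,  0.00000000e+00,  0.00000000e+00,
         1.00000000e+00]])}
```

View pics/side0.png

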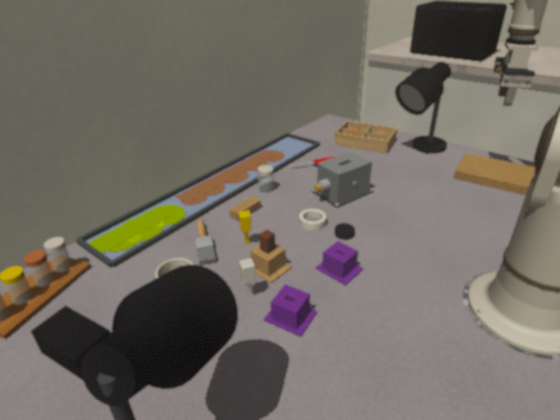

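View pics/top0.png

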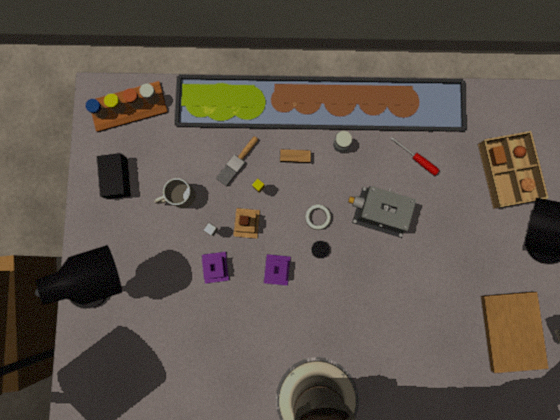

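View pics/wrist0.png

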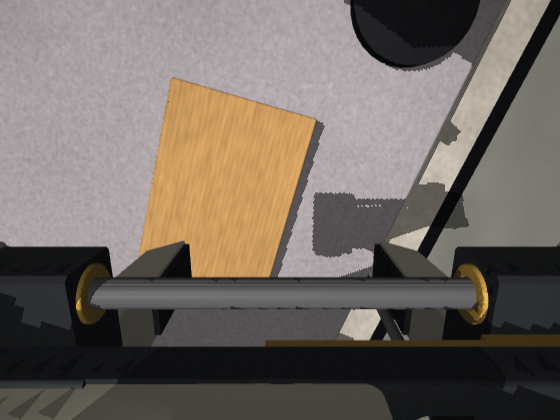

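```bash
cat > h.py <<'E'
from rig import arm
import cv2,numpy as np
from scipy.spatial.transform import Rotation as R
def cam(c,st=None):
    p=arm.camera_params(c);K=np.array([[p['fx'],0,p['cx']],[0,p['fy'],p['cy']],[0,0,1]])
    if 'rvec' in p:
        Rm=cv2.Rodrigues(p['rvec'])[0];return K,Rm,np.array(p['tvec']).ravel()
    st=st or arm.state();T=np.eye(4);T[:3,:3]=R.from_quat(st['tool_rot']).as_matrix();T[:3,3]=st['tool_pos']
    W=np.linalg.inv(T@np.array(p['T_tool_cam']));return K,W[:3,:3],W[:3,3]
def px2w(C,uv,z):
    K,Rm,t=C;d=Rm.T@np.linalg.inv(K)@np.array([uv[0],uv[1],1.]);o=-Rm.T@t
    return o+d*(z-o[2])/d[2]
def w2px(C,P):
    K,Rm,t=C;q=(np.atleast_2d(P)@Rm.T+t)@K.T;return q[:,:2]/q[:,2:]
def plan(pos,rot,frm=None):
    """row (tool axes, units) from commanded pose to target; frm=(pos,rot)"""
    s=arm.state();p0,r0=(s['tool_pos'],R.from_quat(s['tool_rot'])) if frm is None else frm
    d=r0.inv().apply(np.array(pos)-p0)/0.5; w=(r0.inv()*rot).as_rotvec()/(np.pi/2)
    return np.round(d,4),np.round(w,4)
def toolrot(yaw):
    """tool y down; jaw axis z at yaw from world x"""
    z=np.array([np.cos(yaw),np.sin(yaw),0]);y=np.array([0,0,-1.]);return R.from_matrix(np.stack([np.cross(y,z),y,z],1))
def snap(name,fn,crop=None,f=1):
    s=arm.state();im=arm.snapshot(name);o=im
    if crop: a,b,c,d=crop;o=im[b:d,a:c]
    if f!=1:o=cv2.resize(o,None,fx=f,fy=f,interpolation=cv2.INTER_CUBIC)
    cv2.imwrite('pics/'+fn,o);return s,im
E
python3 - <<'E'
from h import *
C=cam('top')
for n,uv,z in [('handle',(244,221),.096),('standfoot',(246,223),.006),('yellow',(258,185),.05),('cover',(388,210),.1),('boss',(352,201),.05),('mug',(177,193),.08),('jar',(343,142),.07),('driver',(415,155),.01),('tape',(318,217),.02),('puck',(320,250),.018),('base',(318,398),.0)]:
    print(n,px2w(C,uv,z).round(3))
s,im=snap('top','c1.png',(190,130,450,300),3)
s=arm.state();print(R.from_quat(s['tool_rot']).as_matrix().round(3))
E
```

```text
handle [0.49  0.208 0.096]
standfoot [0.492 0.211 0.006]
yellow [0.598 0.176 0.05 ]
cover [ 0.527 -0.184  0.1  ]
boss [ 0.557 -0.093  0.05 ]
mug [0.566 0.399 0.08 ]
jar [ 0.723 -0.064  0.07 ]
driver [ 0.703 -0.284  0.01 ]
tape [0.512 0.002 0.02 ]
puck [ 0.417 -0.005  0.018]
base [ 0.005 -0.005  0.   ]
[[-0.931  0.     0.364]
 [-0.364 -0.    -0.931]
 [ 0.    -1.     0.   ]]
```

View pics/c1.png

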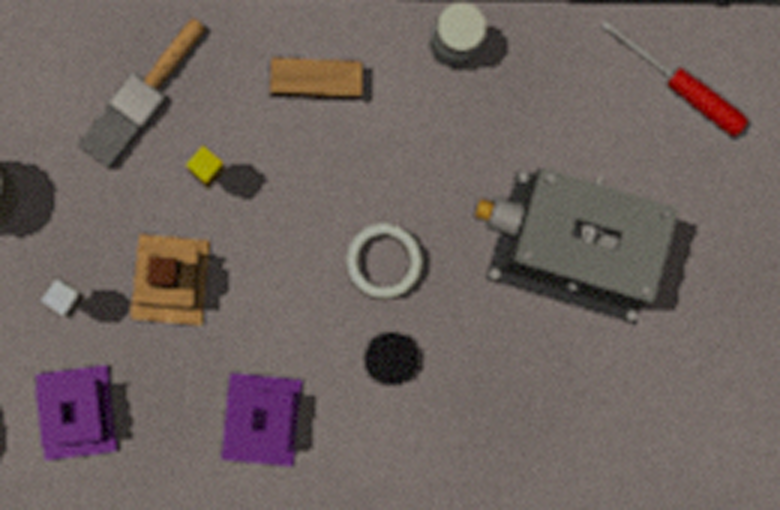

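```bash
python3 - <<'E'
from h import *
c=np.arctan2(-.093+.184,.557-.527);print('cover y yaw',c)
s=arm.state();print('jaw yaw now',np.arctan2(*R.from_quat(s['tool_rot']).as_matrix()[[1,0],2]))
print(plan([.545,-.19,.27],toolrot(c-np.pi)))
E
```

```text
cover y yaw 1.2523460904487413
jaw yaw now -1.1979851268701127
(array([-0.8767, -0.0866, -0.5491]), array([-1.000e-04,  4.401e-01, -0.000e+00]))
```

```bash
python3 -m jog '[[-0.1,-0.02,-0.06,0,0.1,0,1],[-0.2,-0.04,-0.12,0,0.2,0,1],[-0.3,-0.06,-0.18,0,0.3,0,1],[-0.4,-0.08,-0.25,0,0.4,0,1],[-0.5,-0.087,-0.31,0,0.44,0,1]]'; python3 - <<'E'
from h import *
print(plan([.545,-.19,.27],toolrot(1.252-np.pi)))
E
```

```text
t: 1.23
tool_pos: [0.4145, -0.3683, 0.2714]
tool_rot: [-0.114, -0.698, 0.698, 0.113]
force: [1.1, -0.2, -1.0]
grip_width: 0.0918
(array([-0.1351,  0.0025, -0.4208]), array([-0.0007, -0.0016, -0.0011]))
```

```bash
python3 -m jog '[[-0.034,0,-0.105,0,0,0,1],[-0.068,0,-0.21,0,0,0,1],[-0.102,0,-0.316,0,0,0,1],[-0.135,0,-0.42,0,0,0,1],[-0.135,0,-0.42,0,0,0,1]]'; python3 - <<'E'
from h import *
s,im=snap('wrist','w1.png');print(s['tool_pos'],s['tool_rot'])
E
```

```text
t: 1.85
tool_pos: [0.5458, -0.1853, 0.2708]
tool_rot: [0.109, 0.7, -0.698, -0.108]
force: [0.0, -0.4, -0.5]
grip_width: 0.0918
[ 0.54579191 -0.18531392  0.2707586 ] [ 0.10943477  0.69975105 -0.6976288  -0.10810435]
```

View pics/w1.png

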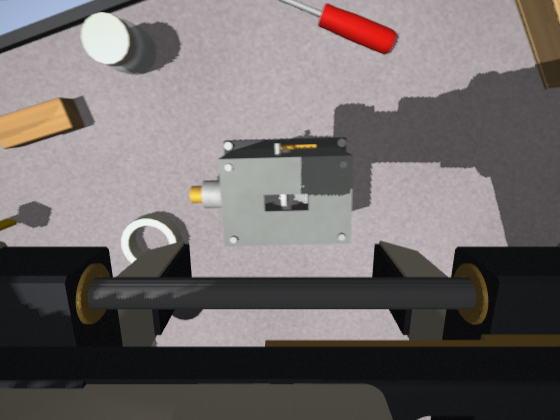

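```bash
python3 - <<'E'
import cv2
im=cv2.imread('pics/w1.png');o=cv2.resize(im[125:255,205:365],None,fx=5,fy=5,interpolation=cv2.INTER_CUBIC);cv2.imwrite('pics/w1c.png',o)
E
```

```text
(no output)
```

View pics/w1c.png

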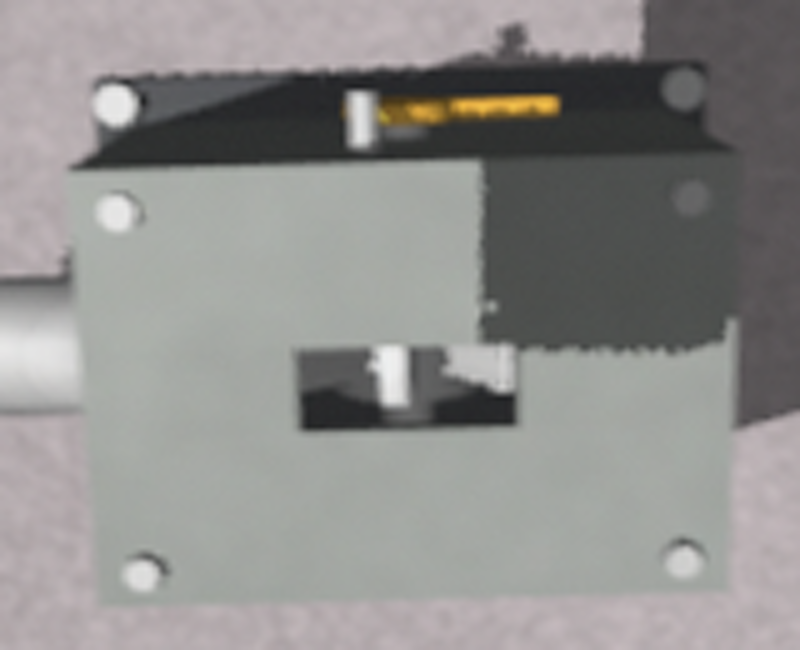

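```bash
cat > m1.py <<'E'
from h import *
s={'tool_pos':np.array([0.54579191,-0.18531392,0.2707586]),'tool_rot':np.array([0.10943477,0.69975105,-0.6976288,-0.10810435])}
C=cam('wrist',s)
f=lambda x,y:(x/5+205-.4,y/5+125-.4)
co=[px2w(C,f(*p),.1) for p in [(75,168),(740,150),(727,592),(100,603)]]
for i in range(4): print(co[i].round(4),np.linalg.norm(co[i]-co[(i+1)%4]).round(4))
sl=[px2w(C,f(*p),.1) for p in [(297,350),(517,346),(518,428),(302,431)]]
for i in range(4): print(sl[i].round(4),np.linalg.norm(sl[i]-sl[(i+1)%4]).round(4))
cc=np.mean(co,0);cs=np.mean(sl,0)
y=(co[0]-co[1])+(co[3]-co[2]);print('center',cc,cs,'yaw y',np.arctan2(y[1],y[0]))
yy=(sl[0]-sl[1])+(sl[3]-sl[2]);print('slot yaw',np.arctan2(yy[1],yy[0]))
print('jaw yaw',np.arctan2(*R.from_quat(s['tool_rot']).as_matrix()[[1,0],2])+np.pi)
yw=np.arctan2(y[1],y[0]);ey=np.array([np.cos(yw),np.sin(yw),0]);ex=np.array([ey[1],-ey[0],0])
for n,p,z in [('tooth top edge L',(383,375),.088),('R',(411,375),.088),('tooth2 R',(515,370),.07),('tooth2 L',(445,370),.08)]:
    d=px2w(C,f(*p),z)-cs;print(n,(d@ex).round(4),(d@ey).round(4))
# project axle pointer plane x=0.05
for zz in (.052,.1):
  for yy_ in (0,-.02,-.04): print(zz,yy_,(w2px(C,np.append(cs[:2],0)+ex*.05+ey*yy_+[0,0,zz])-[205,125])*5)
E
python3 m1.py
```

```text
[ 0.5922 -0.1372  0.1   ] 0.1277
[ 0.5566 -0.2598  0.1   ] 0.0904
[ 0.4698 -0.2345  0.1   ] 0.1291
[ 0.5067 -0.1108  0.1   ] 0.0894
[ 0.5451 -0.1664  0.1   ] 0.0435
[ 0.5326 -0.2081  0.1   ] 0.0168
[ 0.5165 -0.2035  0.1   ] 0.0433
[ 0.529  -0.1621  0.1   ] 0.0167
center [ 0.53132173 -0.18554482  0.1       ] [ 0.53080892 -0.18504941  0.1       ] yaw y 1.2845641035595505
slot yaw 1.2782941676970654
jaw yaw 1.26192499724932
tooth top edge L 0.0 0.0051
R -0.0001 -0.0006
tooth2 R -0.0039 -0.0233
tooth2 L -0.0012 -0.0079
0.052 0 [[399.5683203  110.98421935]]
0.052 -0.02 [[491.12513255 108.827965  ]]
0.052 -0.04 [[582.7698225  106.66964105]]
0.1 0 [[401.27260739 133.83299474]]
0.1 -0.02 [[505.84538339 131.3827415 ]]
0.1 -0.04 [[610.53280578 128.92980196]]
```

```bash
python3 - <<'E'
from h import *
print(plan([.495,.21,.25],toolrot(-np.pi/2)))
print(arm.state()['joint_positions'].round(2) if hasattr(arm.state()['joint_positions'],'round') else arm.state()['joint_positions'])
E
```

```text
(array([ 0.339 ,  0.0413, -0.7285]), array([ 0.0005, -0.1992, -0.0003]))
[ 0.71  0.34 -0.53  1.69  0.18  1.16 -1.75]
```

```bash
python3 -m jog '[[0.05,0,-0.11,0,-0.04,0,1],[0.1,0.01,-0.22,0,-0.08,0,1],[0.15,0.02,-0.33,0,-0.12,0,1],[0.2,0.03,-0.44,0,-0.16,0,1],[0.25,0.04,-0.54,0,-0.2,0,1]]'; python3 - <<'E'
from h import *
print(plan([.495,.21,.25],toolrot(-np.pi/2)))
E
```

```text
t: 2.52
tool_pos: [0.5087, 0.1038, 0.2503]
tool_rot: [-0.002, -0.707, 0.707, 0.001]
force: [1.1, -0.0, 0.5]
grip_width: 0.0918
(array([ 0.0283,  0.0004, -0.2123]), array([-0.0007, -0.003 , -0.0006]))
```

```bash
python3 -m jog '[[0.01,0,-0.1,0,0,0,1],[0.028,0,-0.21,0,0,0,1],[0.028,0,-0.21,0,0,0,1],[0.028,0,-0.21,0,0,0,1],[0.028,0,-0.21,0,0,0,1]]'; python3 - <<'E'
from h import *
s,im=snap('wrist','w2.png');print(s['tool_pos'].tolist(),s['tool_rot'].tolist())
for n in ['blade','stand']:print(n,[(np.round(r['rect']).tolist(),round(r['conf'],2)) for r in arm.spot_in(n,'wrist')])
E
```

```text
t: 3.15
tool_pos: [0.496, 0.2064, 0.25]
tool_rot: [-0.003, -0.707, 0.708, 0.003]
force: [0.2, -0.6, 0.7]
grip_width: 0.0919
[0.49599549408823285, 0.20638233799249864, 0.24999316141438552] [-0.0028233971301712575, -0.7066261593852213, 0.7075756529961559, 0.002862619115523148]
blade [([165.0, 194.0, 209.0, 237.0], 0.94), ([296.0, 64.0, 336.0, 102.0], 0.66), ([261.0, 173.0, 291.0, 212.0], 0.65)]
stand [([325.0, 249.0, 378.0, 320.0], 0.63), ([248.0, 144.0, 306.0, 213.0], 0.56), ([184.0, 244.0, 243.0, 321.0], 0.56)]
```

View pics/w2.png

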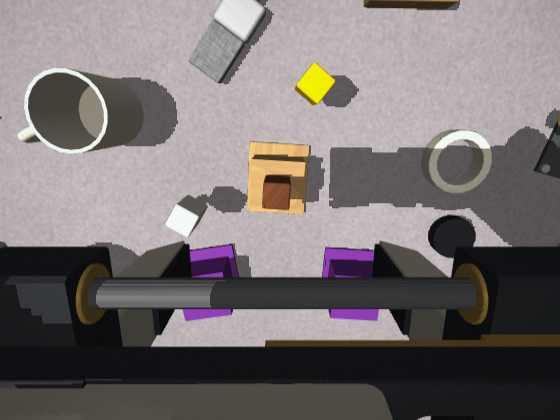

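```bash
python3 - <<'E'
import cv2
im=cv2.imread('pics/w2.png');o=cv2.resize(im[135:225,235:325],None,fx=7,fy=7,interpolation=cv2.INTER_CUBIC);cv2.imwrite('pics/w2c.png',o[:600])
E
```

```text
(no output)
```

View pics/w2c.png

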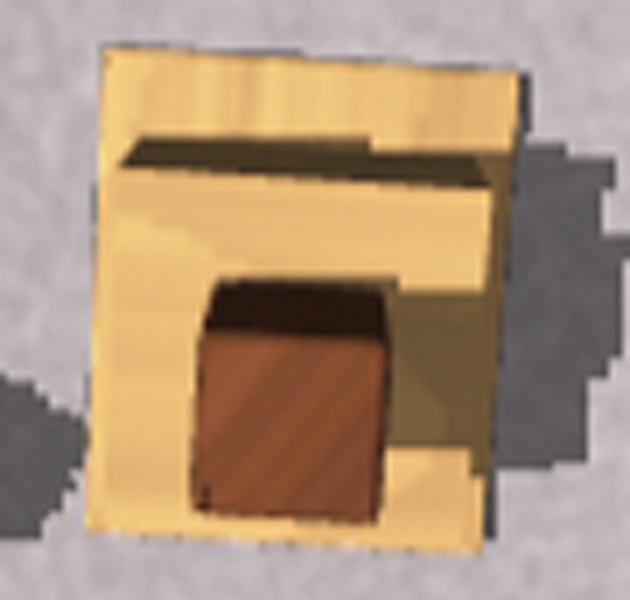

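```bash
cat > m2.py <<'E'
from h import *
s={'tool_pos':np.array([0.49599549408823285, 0.20638233799249864, 0.24999316141438552]),'tool_rot':np.array([-0.0028233971301712575, -0.7066261593852213, 0.7075756529961559, 0.002862619115523148])}
C=cam('wrist',s);f=lambda x,y:(x/7+235-.43,y/7+135-.43)
def quad(ps,z):
    c=[px2w(C,f(*p),z) for p in ps]
    print(z,np.mean(c,0).round(4),[np.linalg.norm(c[i]-c[(i+1)%4]).round(4) for i in range(4)])
    for i in range(4):
        d=c[(i+1)%4]-c[i];print('  ',c[i].round(4),np.degrees(np.arctan2(d[1],d[0])).round(1))
quad([(200,335),(387,337),(377,523),(192,510)],.096)
quad([(105,47),(520,73),(482,553),(85,530)],.006)
quad([(118,168),(493,188),(482,553),(85,530)],.052)
E
python3 m2.py
```

```text
0.096 [0.4924 0.2118 0.096 ] [np.float64(0.0248), np.float64(0.0257), np.float64(0.0251), np.float64(0.0241)]
   [0.505  0.2234 0.096 ] -91.2
   [0.5045 0.1986 0.096 ] 176.8
   [0.4789 0.2    0.096 ] 85.3
   [0.481  0.2251 0.096 ] -3.9
0.006 [0.4921 0.2116 0.006 ] [np.float64(0.069), np.float64(0.0833), np.float64(0.0697), np.float64(0.0834)]
   [0.5361 0.243  0.006 ] -94.1
   [0.5312 0.1741 0.006 ] 176.1
   [0.4482 0.1798 0.006 ] 86.0
   [0.453  0.2493 0.006 ] -4.3
0.052 [0.4919 0.2116 0.052 ] [np.float64(0.0559), np.float64(0.0567), np.float64(0.0617), np.float64(0.0563)]
   [0.5218 0.2375 0.052 ] -93.6
   [0.5183 0.1817 0.052 ] 178.8
   [0.4616 0.1828 0.052 ] 86.0
   [0.4659 0.2444 0.052 ] -7.1
```

```bash
python3 - <<'E'
from h import *
print(plan([.4922,.2117,.058],toolrot(np.radians(-94))))
C=cam('wrist');print(px2w(C,(183,221),.09))
E
```

```text
(array([ 0.0072,  0.3843, -0.0088]), array([-0.0004,  0.0401, -0.0001]))
[0.46589897 0.30411779 0.09      ]
```

```bash
python3 -m jog '[[0.0072,0.05,-0.0088,0,0.04,0,0.2],[0.0072,0.1,-0.0088,0,0.04,0,0.2],[0.0072,0.16,-0.0088,0,0.04,0,0.2],[0.0072,0.22,-0.0088,0,0.04,0,0.2],[0.0072,0.22,-0.0088,0,0.04,0,0.2]]' 30; python3 - <<'E'
from h import *
print(plan([.4922,.2117,.058],toolrot(np.radians(-94))))
E
```

```text
t: 3.92
tool_pos: [0.4901, 0.2118, 0.1383]
tool_rot: [-0.022, -0.706, 0.707, 0.026]
force: [-0.3, -0.8, 0.5]
grip_width: 0.0553
(array([-0.0049,  0.1605, -0.0004]), array([-0.0013,  0.0012,  0.0028]))
```

```bash
python3 -m jog '[[-0.004,0.05,0,0,0,0,0.2],[-0.004,0.1,0,0,0,0,0.2],[-0.004,0.14,0,0,0,0,0.2],[-0.004,0.16,0,0,0,0,0.2],[-0.004,0.16,0,0,0,0,0.2]]'; python3 - <<'E'
from h import *
s=arm.state();print(s['force'],s['tool_pos']);print(plan([.4922,.2117,.058],toolrot(np.radians(-94))))
s,im=snap('wrist','w3.png')
E
```

```text
t: 4.55
tool_pos: [0.4935, 0.2132, 0.0601]
tool_rot: [-0.024, -0.707, 0.707, 0.024]
force: [0.3, -0.2, 0.1]
grip_width: 0.0554
[ 0.28303245 -0.24403588  0.10624609] [0.49354847 0.21324053 0.06012773]
(array([0.0025, 0.0043, 0.0033]), array([-0.0002,  0.0018,  0.0003]))
```

View pics/w3.png

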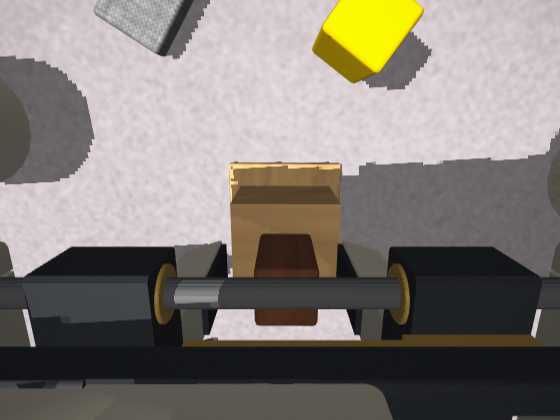

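```bash
python3 -m jog '[[0.002,0.003,0.003,0,0,0,0.2],[0.002,0.003,0.003,0,0,0,-0.6],[0.002,0.003,0.003,0,0,0,-0.6],[0.002,0.003,0.003,0,0,0,-0.6],[0.002,0.003,0.003,0,0,0,-0.6]]' 50; python3 - <<'E'
from h import *
s=arm.state();print(s['force'],s['tool_pos'],s['grip_width'])
E
```

```text
t: 5.22
tool_pos: [0.4926, 0.2119, 0.0589]
tool_rot: [-0.024, -0.707, 0.707, 0.024]
force: [-0.0, -0.4, 1.1]
grip_width: 0.026
[-0.02621909 -0.4118918   1.11294055] [0.49262339 0.21185453 0.05886604] 0.02595175853046828
```

```bash
python3 -m jog '[[0,-0.03,0,0,0,0,-1],[0,-0.08,0,0,0,0,-1],[0,-0.15,0,0,0,0,-1],[0,-0.24,0,0,0,0,-1],[0,-0.34,0,0,0,0,-1]]' 60; python3 - <<'E'
from h import *
s,im=snap('wrist','w4.png');print(s['force'],s['tool_pos'],s['grip_width'])
snap('side','s4.png',(200,120,420,320),3)
yw=1.283; cc=np.array([.531,-.1853]);ey=np.array([np.cos(yw),np.sin(yw)])
print(plan(list(cc-.008*ey)+[.25],toolrot(yw-np.pi)))
E
```

```text
t: 5.85
tool_pos: [0.4919, 0.2118, 0.2306]
tool_rot: [-0.023, -0.707, 0.707, 0.024]
force: [0.5, -0.1, -1.6]
grip_width: 0.0259
[ 0.49701074 -0.14154445 -1.58916282] [0.49186662 0.21178384 0.23058253] 0.025867999156303653
(array([-0.1205, -0.0318,  0.8081]), array([ 0.0033,  0.141 , -0.0059]))
```

View pics/w4.png

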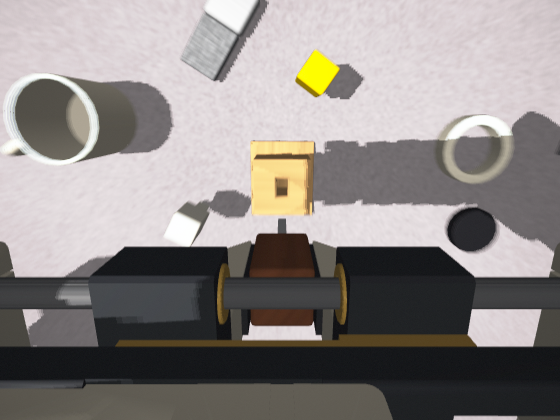

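View pics/s4.png

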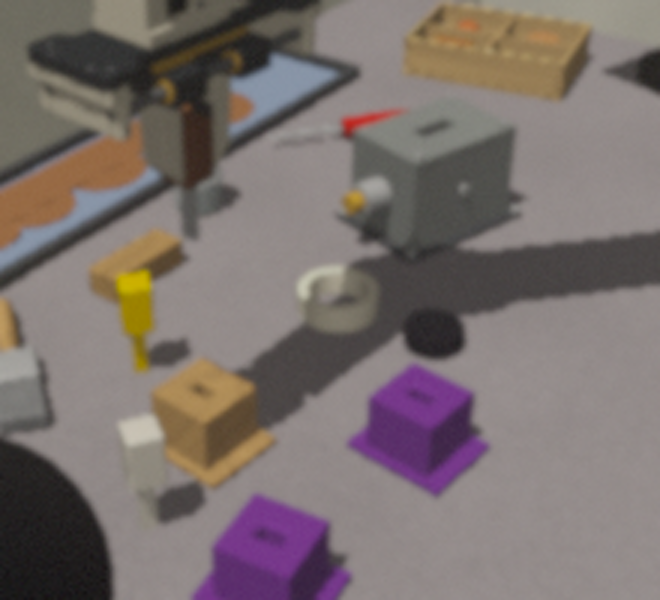

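```bash
python3 -m jog '[[-0.015,0,0.1,0,0.03,0,-1],[-0.03,-0.01,0.21,0,0.06,0,-1],[-0.045,-0.02,0.32,0,0.09,0,-1],[-0.06,-0.03,0.43,0,0.12,0,-1],[-0.075,-0.03,0.54,0,0.141,0,-1]]'; python3 - <<'E'
from h import *
yw=1.283; cc=np.array([.531,-.1853]);ey=np.array([np.cos(yw),np.sin(yw)])
print(plan(list(cc-.008*ey)+[.22],toolrot(yw-np.pi)))
E
```

```text
t: 6.58
tool_pos: [0.5117, -0.0616, 0.2443]
tool_rot: [-0.102, -0.7, 0.7, 0.102]
force: [1.0, -0.6, -0.4]
grip_width: 0.0257
(array([-0.1075,  0.0487,  0.242 ]), array([-0.    , -0.0009, -0.0006]))
```

```bash
python3 -m jog '[[-0.04,0.02,0.09,0,0,0,-1],[-0.08,0.04,0.18,0,0,0,-1],[-0.107,0.048,0.242,0,0,0,-1],[-0.107,0.048,0.242,0,0,0,-1],[-0.107,0.048,0.242,0,0,0,-1]]'; python3 - <<'E'
from h import *
yw=1.283; cc=np.array([.531,-.1853]);ey=np.array([np.cos(yw),np.sin(yw)])
print(plan(list(cc-.008*ey)+[.175],toolrot(yw-np.pi)))
s,im=snap('wrist','w5.png');print(s['tool_pos'].tolist(),s['tool_rot'].tolist(),s['force'])
snap('wrist','w5c.png',(180,120,380,270),4)
E
```

```text
t: 7.2
tool_pos: [0.5285, -0.1902, 0.2196]
tool_rot: [0.101, 0.7, -0.699, -0.102]
force: [0.6, 1.1, -1.6]
grip_width: 0.0257
(array([-0.0021,  0.0892,  0.0053]), array([0.0006, 0.    , 0.0004]))
[0.5284944226881049, -0.19016750899831392, 0.21958417566337732] [0.10117702388288438, 0.700167093049808, -0.6994367001208531, -0.10157536203447912] [ 0.59949444  1.08168393 -1.55624824]
```

View pics/w5c.png

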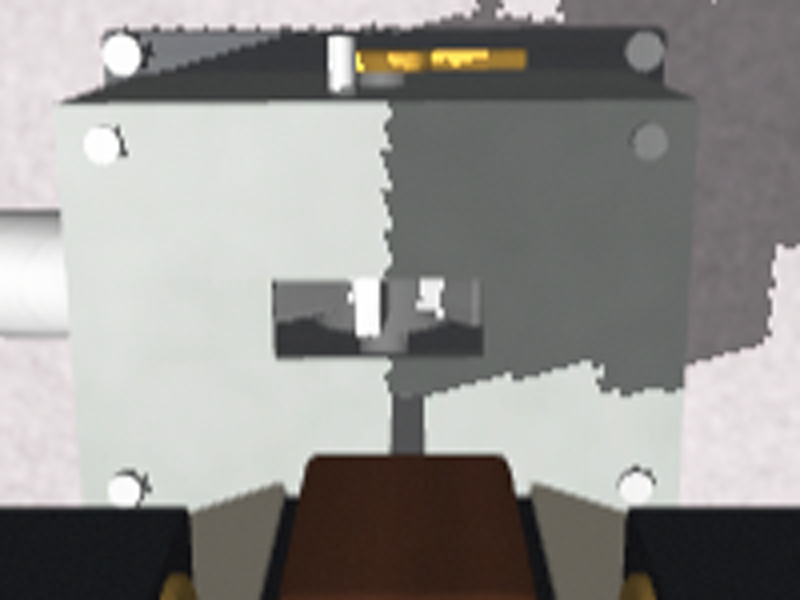

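```bash
cat > m3.py <<'E'
from h import *
s={'tool_pos':np.array([0.5284944226881049, -0.19016750899831392, 0.21958417566337732]),'tool_rot':np.array([0.10117702388288438, 0.700167093049808, -0.6994367001208531, -0.10157536203447912])}
C=cam('wrist',s);f=lambda x,y:(x/4+180-.375,y/4+120-.375)
Rt=R.from_quat(s['tool_rot']);
sl=[px2w(C,f(*p),.1) for p in [(274,281),(482,280),(483,356),(277,357)]]
cs=np.mean(sl,0);yy=(sl[0]-sl[1])+(sl[3]-sl[2]);yw=np.arctan2(yy[1],yy[0])
print('slot',cs,yw,[np.linalg.norm(sl[i]-sl[(i+1)%4]).round(4) for i in range(4)])
a,b=[px2w(C,f(*p),.1) for p in [(62,101),(694,97)]];d=a-b;print('edge',np.linalg.norm(d),np.arctan2(d[1],d[0]),(a+b)/2)
jaw=Rt.as_matrix()[:,2];print('jaw yaw',np.arctan2(jaw[1],jaw[0])+np.pi)
ey=np.array([np.cos(1.283),np.sin(1.283),0]);ex=np.array([ey[1],-ey[0],0])
m=(a+b)/2-ex*.045;print('center from edge',m)
# tip corners expected
for dx in (-.006,.006):
  for dz in (-.0025,.0025):
    p=s['tool_pos']+Rt.apply([dx,.0529,dz]);print('tip',dx,dz,((w2px(C,p)-[180,120])*4).round(1))
t=[px2w(C,f(*p),.088) for p in [(355,300),(381,300)]]
print('tooth y',[(q-cs)@ey for q in t])
E
python3 m3.py
```

```text
slot [ 0.53128629 -0.18469972  0.1       ] 1.2872805422156608 [np.float64(0.0433), np.float64(0.0164), np.float64(0.0435), np.float64(0.0164)]
edge 0.12685981960854983 1.2884630392438927 [ 0.57483687 -0.19765224  0.1       ]
jaw yaw 1.283069300559399
center from edge [ 0.53168765 -0.18487945  0.1       ]
tip -0.006 -0.0025 [[390.3 387.6]]
tip -0.006 0.0025 [[421.3 387.6]]
tip 0.006 -0.0025 [[390.6 457.8]]
tip 0.006 0.0025 [[421.2 457.7]]
tooth y [np.float64(0.005466391202444199), np.float64(-0.00019635550943180983)]
```

```bash
cat >> h.py <<'E'
YW=1.284;CC=np.array([.5311,-.1850]);EY=np.array([np.cos(YW),np.sin(YW)]);EX=np.array([EY[1],-EY[0]])
DX=.0006;DT=.0529
def cpos(x,y,ztip): return np.append(CC+EX*(x+DX)+EY*y,ztip+DT)
def where():
    s=arm.state();d=s['tool_pos'][:2]-CC
    tz=R.from_quat(s['tool_rot']).as_matrix()
    F=s['force'];print('t %.2f x %.4f y %.4f ztip %.4f | Fx %.1f Fy %.1f Fz %.1f | tilt %.4f'%(s['t'],d@EX-DX,d@EY,s['tool_pos'][2]-DT,F[:2]@EX,F[:2]@EY,F[2],np.arccos(-tz[2,1])))
def goto(x,y,z): print(plan(cpos(x,y,z),toolrot(YW-np.pi)))
E
python3 - <<'E'
from h import *
where();goto(0,-.0075,.106)
E
```

```text
t 7.30 x -0.0015 y -0.0050 ztip 0.1670 | Fx -0.2 Fy -0.2 Fz -1.5 | tilt 0.0006
(array([-0.003 ,  0.1221,  0.0051]), array([ 0.0004,  0.0005, -0.    ]))
```

```bash
python3 -m jog '[[-0.003,0.03,0.005,0,0,0,-1],[-0.003,0.06,0.005,0,0,0,-1],[-0.003,0.09,0.005,0,0,0,-1],[-0.003,0.12,0.005,0,0,0,-1],[-0.003,0.12,0.005,0,0,0,-1]]'; python3 - <<'E'
from h import *
where();goto(0,-.0075,.075)
s,im=snap('wrist','w6.png',(200,140,360,260),5)
E
```

```text
t: 7.92
tool_pos: [0.5282, -0.1936, 0.1579]
tool_rot: [0.1, 0.7, -0.699, -0.103]
force: [-0.1, 0.3, -1.5]
grip_width: 0.0254
t 7.92 x -0.0009 y -0.0090 ztip 0.1050 | Fx -0.2 Fy 0.3 Fz -1.5 | tilt 0.0034
(array([-0.0021,  0.0599, -0.0031]), array([ 0.0003, -0.0009,  0.0021]))
```

View pics/w6.png

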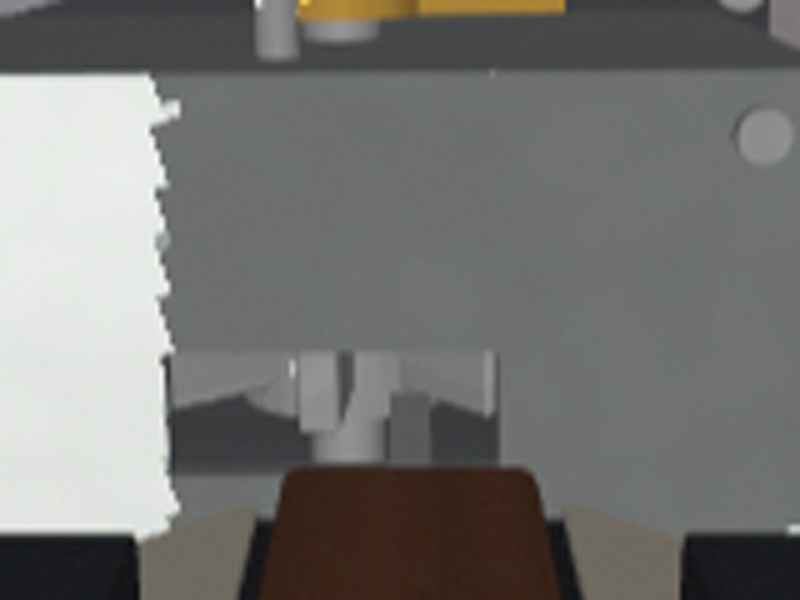

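```bash
python3 - <<'E'
from h import *
C=cam('wrist');f=lambda x,y:(x/5+200-.4,y/5+140-.4)
def cf(p,z):
    d=px2w(C,f(*p),z)[:2]-CC;return (d@EX).round(4),(d@EY).round(4)
print('slot far',cf((330,350),.1),'near',cf((330,472),.1),'near low',cf((330,472),.095),'L',cf((168,410),.1),'R',cf((498,410),.1))
for z in (.1,.105): print('tip far edge',cf((390,394),z),cf((430,394),z))
print('handle top far',cf((410,467),.195))
print('handle bottom?')
print('tooth',cf((300,420),.088),cf((340,420),.088))
s=arm.state();d=s['tool_pos'][:2]-CC;print(d@EX,d@EY)
E
```

```text
slot far (np.float64(0.0096), np.float64(0.0014)) near (np.float64(-0.0074), np.float64(0.0017)) near low (np.float64(-0.0092), np.float64(0.0019)) L (np.float64(0.0014), np.float64(0.0231)) R (np.float64(0.0013), np.float64(-0.0209))
tip far edge (np.float64(0.0035), np.float64(-0.0065)) (np.float64(0.0035), np.float64(-0.0118))
tip far edge (np.float64(0.0051), np.float64(-0.0065)) (np.float64(0.0051), np.float64(-0.0117))
handle top far (np.float64(0.0271), np.float64(-0.0092))
handle bottom?
tooth (np.float64(-0.004), np.float64(0.0064)) (np.float64(-0.004), np.float64(0.0007))
0.00045792510618958526 -0.00905568759676088
```

```bash
sed -i 's/^DX=.*/DX=.0014;DT=.0529;CC=CC+.0011*EX+.0011*EY/' h.py; python3 - <<'E'
from h import *
where();goto(0,-.0078,.100);goto(0,-.0078,.0725)
E
```

```text
t 7.97 x -0.0020 y -0.0102 ztip 0.1060 | Fx -0.2 Fy -0.5 Fz -0.5 | tilt 0.0017
(array([-0.0041,  0.0119, -0.0047]), array([ 0.0002, -0.0009,  0.001 ]))
(array([-0.0042,  0.0669, -0.0047]), array([ 0.0002, -0.0009,  0.001 ]))
```

```bash
python3 -m jog '[[-0.004,0,-0.0047,0,0,0,-1],[-0.004,0,-0.0047,0,0,0,-1],[-0.004,0.01,-0.0047,0,0,0,-1],[-0.004,0.02,-0.0047,0,0,0,-1],[-0.004,0.03,-0.0047,0,0,0,-1]]'; python3 - <<'E'
from h import *
where();goto(0,-.0078,.0725)
s,im=snap('wrist','w7.png',(200,140,360,260),5)
E
```

```text
t: 8.6
tool_pos: [0.5318, -0.1924, 0.1443]
tool_rot: [0.102, 0.7, -0.7, -0.102]
force: [-0.4, -0.6, -1.5]
grip_width: 0.0259
t 8.60 x 0.0003 y -0.0080 ztip 0.0914 | Fx -0.2 Fy -0.7 Fz -1.5 | tilt 0.0003
(array([ 0.0006,  0.0378, -0.0004]), array([-0.    , -0.0011,  0.0002]))
```

View pics/w7.png

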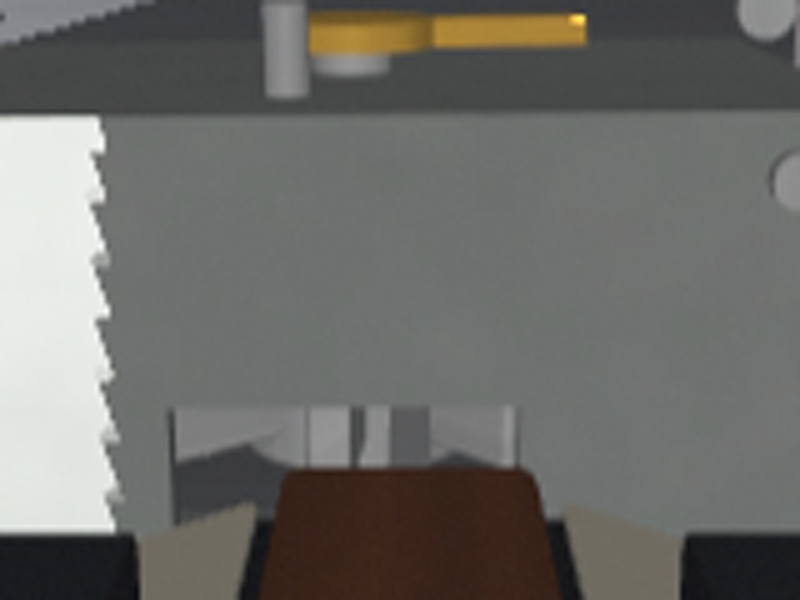

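```bash
python3 -m jog '[[0,0.008,0,0,0,0,-1],[0,0.016,0,0,0,0,-1],[0,0.024,0,0,0,0,-1],[0,0.032,0,0,0,0,-1],[0,0.036,0,0,0,0,-1]]'; python3 - <<'E'
from h import *
where();goto(0,.014,.0735)
E
```

```text
t: 9.28
tool_pos: [0.5319, -0.1923, 0.1264]
tool_rot: [0.102, 0.7, -0.7, -0.102]
force: [-0.8, -0.8, -1.5]
grip_width: 0.0259
t 9.28 x 0.0003 y -0.0079 ztip 0.0735 | Fx -0.5 Fy -1.0 Fz -1.5 | tilt 0.0004
(array([ 0.0008, -0.0001, -0.0438]), array([ 0.    , -0.0011,  0.0002]))
```

```bash
python3 -m jog '[[0,0,-0.005,0,0,0,-1],[0,0,-0.01,0,0,0,-1],[0,0,-0.015,0,0,0,-1],[0,0,-0.02,0,0,0,-1],[0,0,-0.025,0,0,0,-1]]'; python3 - <<'E'
from h import *
where();goto(0,.015,.0735)
E
```

```text
t: 9.9
tool_pos: [0.5346, -0.1838, 0.1268]
tool_rot: [-0.102, -0.698, 0.701, 0.103]
force: [-1.6, -7.6, -3.4]
grip_width: 0.0256
t 9.90 x 0.0005 y 0.0010 ztip 0.0739 | Fx 0.6 Fy -7.7 Fz -3.4 | tilt 0.0042
(array([ 0.0011,  0.0006, -0.0279]), array([-0.0027, -0.0024,  0.0001]))
```

```bash
python3 -m jog '[[0,0,-0.005,0,0,0,-1],[0,0,-0.01,0,0,0,-1],[0,0,-0.015,0,0,0,-1],[0,0,-0.02,0,0,0,-1],[0,0,-0.025,0,0,0,-1]]'; python3 - <<'E'
from h import *
where();goto(0,.015,.0735)
E
```

```text
t: 10.52
tool_pos: [0.538, -0.1719, 0.1268]
tool_rot: [-0.102, -0.698, 0.701, 0.103]
force: [-1.4, -6.6, -0.7]
grip_width: 0.0258
t 10.53 x 0.0004 y 0.0134 ztip 0.0739 | Fx 0.5 Fy -6.7 Fz -0.7 | tilt 0.0043
(array([ 0.0008,  0.0007, -0.0031]), array([-0.0027, -0.0026,  0.0003]))
```

```bash
python3 -m jog '[[0,0,-0.002,0,0,0,-1],[0,0,-0.004,0,0,0,-1],[0,0,-0.004,0,0,0,-1],[0,0,0.004,0,0,0,-1],[0,0,0.01,0,0,0,-1]]'; python3 - <<'E'
from h import *
where()
s,im=snap('wrist','w8.png',(200,140,360,260),5)
where();goto(0,.012,.092)
E
```

```text
t: 11.15
tool_pos: [0.538, -0.1727, 0.1269]
tool_rot: [0.102, 0.7, -0.7, -0.101]
force: [0.2, 0.2, -1.0]
grip_width: 0.0256
t 11.15 x 0.0006 y 0.0126 ztip 0.0740 | Fx 0.1 Fy 0.2 Fz -1.0 | tilt 0.0009
t 11.20 x 0.0006 y 0.0121 ztip 0.0739 | Fx -0.9 Fy -0.5 Fz -0.8 | tilt 0.0005
(array([ 0.0012, -0.0362,  0.0001]), array([ 0.0003, -0.0011, -0.0001]))
```

View pics/w8.png

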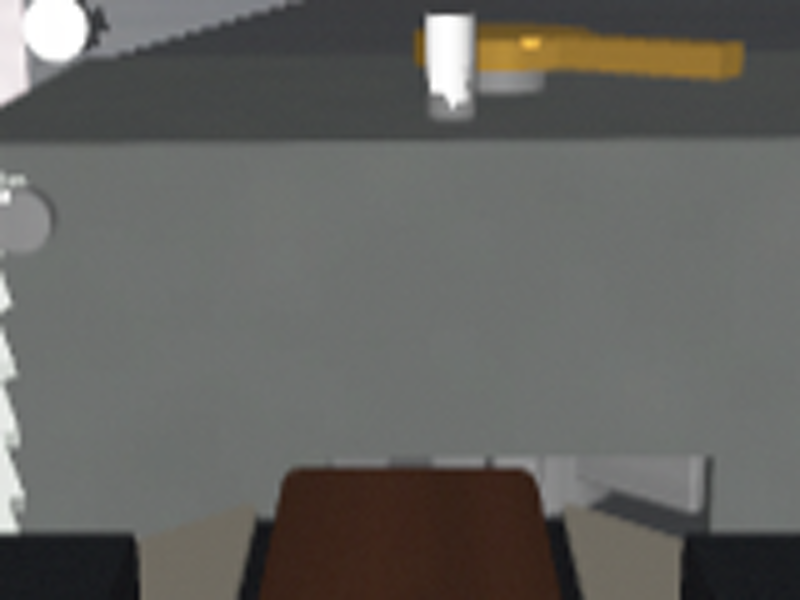

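```bash
python3 -m jog '[[0,-0.02,0,0,0,0,-1],[0,-0.038,0,0,0,0,-1],[0,-0.04,0.02,0,0,0,-1],[0,-0.04,0.043,0,0,0,-1],[0,-0.04,0.043,0,0,0,-1]]'; python3 - <<'E'
from h import *
where()
s,im=snap('wrist','w9.png',(200,140,360,260),5)
C=cam('wrist',s);f=lambda x,y:(x/5+200-.4,y/5+140-.4)
where();goto(0,-.0095,.0735)
E
```

```text
t: 11.82
tool_pos: [0.5309, -0.1962, 0.1465]
tool_rot: [-0.103, -0.699, 0.7, 0.103]
force: [0.1, 0.1, -1.3]
grip_width: 0.0261
t 11.82 x 0.0005 y -0.0119 ztip 0.0936 | Fx 0.0 Fy 0.1 Fz -1.3 | tilt 0.0011
t 11.88 x 0.0004 y -0.0108 ztip 0.0936 | Fx 0.8 Fy 0.7 Fz -1.5 | tilt 0.0004
(array([ 0.0009,  0.0402, -0.0026]), array([-0.0002, -0.0024,  0.0001]))
```

View pics/w9.png

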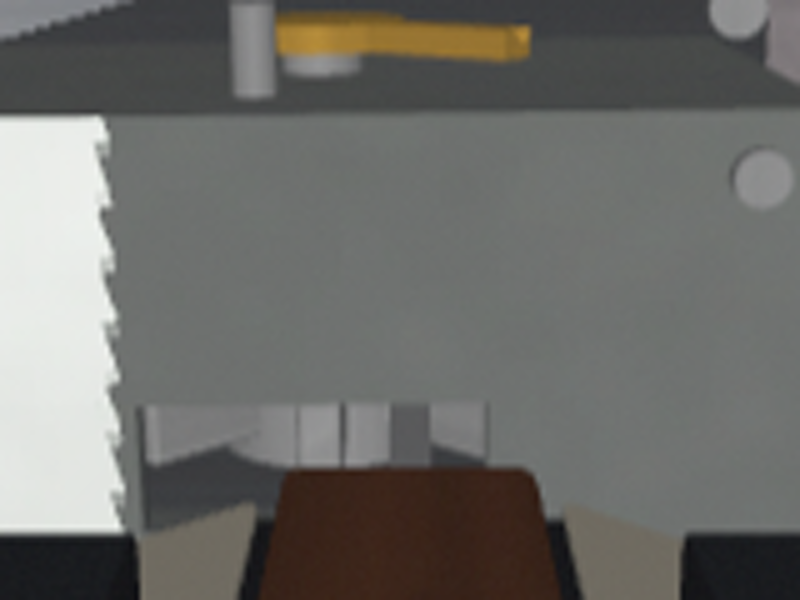

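```bash
python3 -m jog '[[0,0.005,-0.002,0,0,0,-1],[0,0.015,-0.002,0,0,0,-1],[0,0.025,-0.002,0,0,0,-1],[0,0.035,-0.002,0,0,0,-1],[0,0.04,-0.002,0,0,0,-1]]'; python3 - <<'E'
from h import *
where()
E
```

```text
t: 12.5
tool_pos: [0.5316, -0.1927, 0.1262]
tool_rot: [0.101, 0.7, -0.7, -0.102]
force: [0.8, -0.0, 0.4]
grip_width: 0.0254
t 12.50 x 0.0002 y -0.0084 ztip 0.0733 | Fx 0.8 Fy 0.2 Fz 0.4 | tilt 0.0007
```

```bash
python3 -m jog '[[0,0,-0.005,0,0,0,-1],[0,0,-0.01,0,0,0,-1],[0,0,-0.015,0,0,0,-1],[0,0,-0.02,0,0,0,-1],[0,0,-0.025,0,0,0,-1]]'; python3 -m jog '[[0,0,-0.005,0,0,0,-1],[0,0,-0.01,0,0,0,-1],[0,0,-0.015,0,0,0,-1],[0,0,-0.02,0,0,0,-1],[0,0,-0.025,0,0,0,-1]]'; python3 - <<'E'
from h import *
where()
E
```

```text
t: 13.12
tool_pos: [0.5343, -0.1842, 0.1267]
tool_rot: [-0.102, -0.698, 0.701, 0.103]
force: [-1.2, -6.5, -1.8]
grip_width: 0.026
t: 13.75
tool_pos: [0.5379, -0.1723, 0.1269]
tool_rot: [-0.102, -0.698, 0.701, 0.103]
force: [-1.5, -7.1, 0.1]
grip_width: 0.0259
t 13.75 x 0.0004 y 0.0130 ztip 0.0740 | Fx 0.5 Fy -7.2 Fz 0.1 | tilt 0.0042
```

```bash
python3 -m jog '[[0,0,-0.002,0,0,0,-1],[0,0,-0.004,0,0,0,-1],[0,0,-0.004,0,0,0,-1],[0,0,0.004,0,0,0,-1],[0,0,0.01,0,0,0,-1]]';  python3 -m jog '[[0,-0.02,0,0,0,0,-1],[0,-0.038,0,0,0,0,-1],[0,-0.04,0.02,0,0,0,-1],[0,-0.04,0.043,0,0,0,-1],[0,-0.04,0.043,0,0,0,-1]]'; python3 - <<'E'
from h import *
where()
s,im=snap('wrist','w10.png',(200,140,360,260),5)
where();goto(0,-.0095,.0735)
E
```

```text
t: 14.38
tool_pos: [0.538, -0.1731, 0.127]
tool_rot: [0.102, 0.7, -0.699, -0.101]
force: [0.1, 0.8, -0.9]
grip_width: 0.0256
t: 15.0
tool_pos: [0.5308, -0.1966, 0.1465]
tool_rot: [-0.103, -0.699, 0.7, 0.103]
force: [0.0, 0.5, -1.9]
grip_width: 0.0263
t 15.00 x 0.0005 y -0.0123 ztip 0.0936 | Fx -0.1 Fy 0.5 Fz -1.9 | tilt 0.0010
t 15.05 x 0.0004 y -0.0113 ztip 0.0936 | Fx 0.5 Fy 0.1 Fz -1.5 | tilt 0.0003
(array([ 0.0009,  0.0402, -0.0036]), array([-0.0002, -0.0024,  0.0001]))
```

View pics/w10.png

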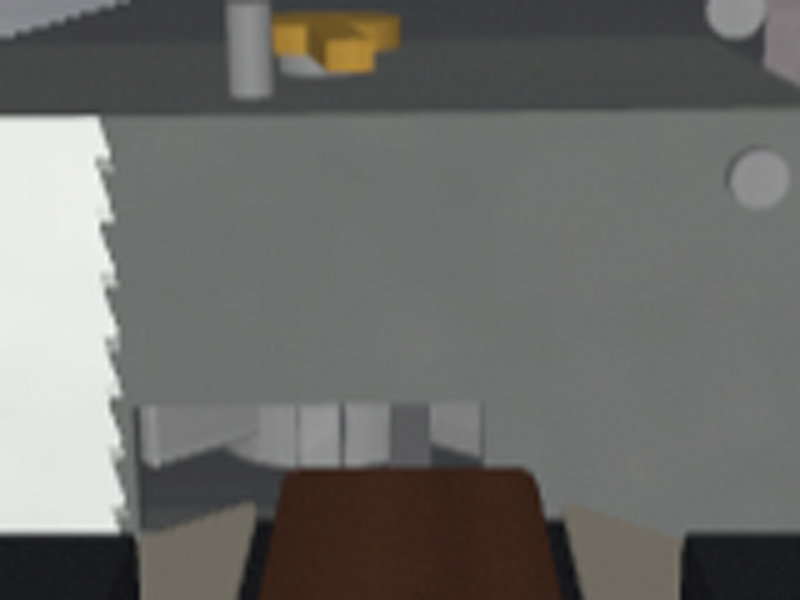

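```bash
python3 -m jog '[[0,0.005,-0.003,0,0,0,-1],[0,0.015,-0.003,0,0,0,-1],[0,0.025,-0.003,0,0,0,-1],[0,0.035,-0.003,0,0,0,-1],[0,0.04,-0.003,0,0,0,-1]]'; python3 -m jog '[[0,0,-0.003,0,0,0,-1],[0,0,-0.006,0,0,0,-1],[0,0,-0.008,0,0,0,-1],[0,0,-0.01,0,0,0,-1],[0,0,-0.012,0,0,0,-1]]'; python3 - <<'E'
from h import *
where()
E
```

```text
t: 15.68
tool_pos: [0.5317, -0.1927, 0.1262]
tool_rot: [0.101, 0.7, -0.7, -0.102]
force: [0.8, -0.1, -1.3]
grip_width: 0.0259
t: 16.3
tool_pos: [0.5331, -0.189, 0.1268]
tool_rot: [-0.102, -0.699, 0.701, 0.102]
force: [-1.4, -6.7, -2.0]
grip_width: 0.0258
t 16.30 x 0.0005 y -0.0044 ztip 0.0739 | Fx 0.6 Fy -6.9 Fz -2.0 | tilt 0.0023
```

```bash
python3 -m jog '[[0,0,-0.001,0,0,0,-1],[0,0,-0.002,0,0,0,-1],[0,0,-0.003,0,0,0,-1],[0,0,-0.004,0,0,0,-1],[0,0,-0.005,0,0,0,-1]]'; python3 -c "from h import *;where()"; python3 -m jog '[[0,0,-0.001,0,0,0,-1],[0,0,-0.002,0,0,0,-1],[0,0,-0.002,0,0,0,-1],[0,0,-0.002,0,0,0,-1],[0,0,-0.002,0,0,0,-1]]'; python3 -c "from h import *;where()"
```

```text
t: 16.92
tool_pos: [0.5336, -0.187, 0.127]
tool_rot: [-0.102, -0.699, 0.701, 0.102]
force: [-2.3, -6.6, -1.3]
grip_width: 0.0258
t 16.93 x 0.0005 y -0.0023 ztip 0.0741 | Fx -0.4 Fy -7.0 Fz -1.3 | tilt 0.0027
t: 17.55
tool_pos: [0.5339, -0.1861, 0.127]
tool_rot: [-0.102, -0.699, 0.701, 0.102]
force: [-2.0, -6.9, -0.9]
grip_width: 0.026
t 17.55 x 0.0005 y -0.0014 ztip 0.0741 | Fx 0.0 Fy -7.2 Fz -0.9 | tilt 0.0028
```

Still moving with friction-level force; continue in small steps.

```bash
for i in 1; do python3 -m jog '[[0,0,-0.001,0,0,0,-1],[0,0,-0.002,0,0,0,-1],[0,0,-0.002,0,0,0,-1],[0,0,-0.002,0,0,0,-1],[0,0,-0.002,0,0,0,-1]]'; python3 -c "from h import *;where()"; python3 -m jog '[[0,0,-0.001,0,0,0,-1],[0,0,-0.002,0,0,0,-1],[0,0,-0.002,0,0,0,-1],[0,0,-0.002,0,0,0,-1],[0,0,-0.002,0,0,0,-1]]'; python3 - <<'E'
from h import *
where()
snap('wrist','w11.png',(200,140,360,260),5)
E
done
```

```text
t: 18.18
tool_pos: [0.5339, -0.186, 0.127]
tool_rot: [-0.102, -0.698, 0.701, 0.103]
force: [-2.3, -7.5, -0.1]
grip_width: 0.0258
t 18.18 x 0.0005 y -0.0013 ztip 0.0741 | Fx -0.1 Fy -7.8 Fz -0.1 | tilt 0.0038
t: 18.8
tool_pos: [0.5339, -0.1859, 0.127]
tool_rot: [-0.102, -0.698, 0.701, 0.103]
force: [-3.0, -9.8, -1.0]
grip_width: 0.0258
t 18.80 x 0.0005 y -0.0011 ztip 0.0741 | Fx -0.1 Fy -10.2 Fz -1.0 | tilt 0.0047
```

View pics/w11.png

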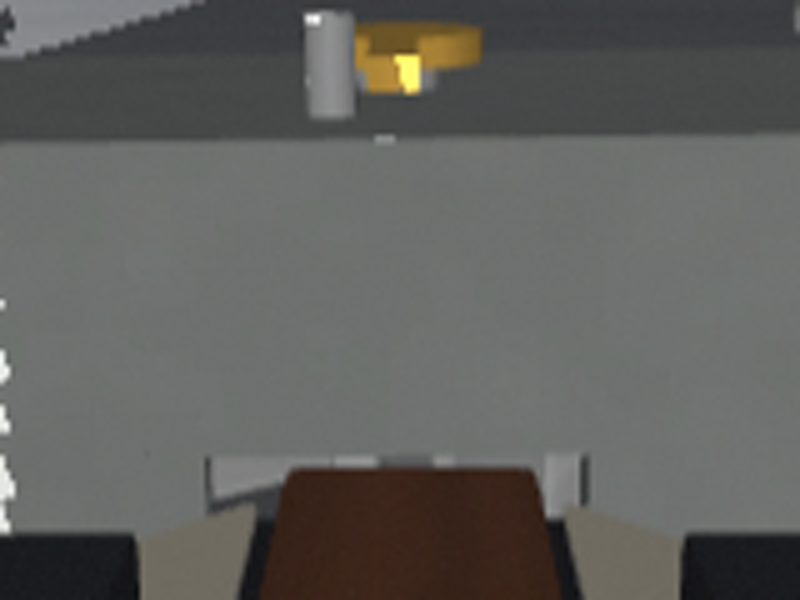

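```bash
python3 -m jog '[[0,0,-0.001,0,0,0,-1],[0,0,-0.002,0,0,0,-1],[0,0,-0.002,0,0,0,-1],[0,0,-0.002,0,0,0,-1],[0,0,-0.002,0,0,0,-1]]'; python3 -c "from h import *;where()"; python3 -m jog '[[0,0,0,0,0,0,-1],[0,0,0,0,0,0,-1],[0,0,0,0,0,0,-1],[0,0,0,0,0,0,-1],[0,0,0,0,0,0,-1]]'; python3 -c "from h import *;where()"
```

```text
t: 19.48
tool_pos: [0.534, -0.1858, 0.127]
tool_rot: [-0.102, -0.698, 0.702, 0.103]
force: [-3.0, -10.3, -0.8]
grip_width: 0.0261
t 19.48 x 0.0005 y -0.0010 ztip 0.0741 | Fx 0.1 Fy -10.7 Fz -0.8 | tilt 0.0057
t: 20.1
tool_pos: [0.534, -0.1858, 0.127]
tool_rot: [-0.102, -0.698, 0.702, 0.103]
force: [-3.3, -10.2, 0.0]
grip_width: 0.0256
t 20.10 x 0.0005 y -0.0010 ztip 0.0741 | Fx -0.3 Fy -10.7 Fz 0.0 | tilt 0.0057
```

```bash
python3 -m jog '[[0,0,-0.001,0,0,0,-1],[0,0,-0.001,0,0,0,-1],[0,0,-0.001,0,0,0,-1],[0,0,-0.001,0,0,0,-1],[0,0,-0.001,0,0,0,-1]]'; python3 -c "from h import *;where()"; python3 -m jog '[[0,0,0,0,0,0,-1],[0,0,0,0,0,0,-1],[0,0,0,0,0,0,-1],[0,0,0,0,0,0,-1],[0,0,0,0,0,0,-1]]'; python3 -c "from h import *;where()"
```

```text
t: 20.72
tool_pos: [0.534, -0.1857, 0.127]
tool_rot: [-0.102, -0.697, 0.702, 0.103]
force: [-3.8, -12.3, 0.1]
grip_width: 0.0258
t 20.73 x 0.0005 y -0.0010 ztip 0.0741 | Fx -0.2 Fy -12.8 Fz 0.1 | tilt 0.0062
t: 21.35
tool_pos: [0.534, -0.1857, 0.127]
tool_rot: [-0.102, -0.697, 0.702, 0.103]
force: [-3.6, -11.4, -0.4]
grip_width: 0.0257
t 21.35 x 0.0005 y -0.0010 ztip 0.0741 | Fx -0.2 Fy -12.0 Fz -0.4 | tilt 0.0062
```

```bash
python3 -m jog '[[0,0,0.004,0,0,0,-1],[0,0,0.008,0,0,0,-1],[0,0,0.012,0,0,0,-1],[0,0,0.016,0,0,0,-1],[0,0,0.018,0,0,0,-1]]'; python3 - <<'E'
from h import *
where()
snap('wrist','w12.png',(200,140,360,260),5)
E
```

```text
t: 21.98
tool_pos: [0.5336, -0.1878, 0.1268]
tool_rot: [0.102, 0.7, -0.699, -0.101]
force: [0.5, 0.3, -1.2]
grip_width: 0.0257
t 21.98 x 0.0007 y -0.0031 ztip 0.0739 | Fx 0.4 Fy 0.5 Fz -1.2 | tilt 0.0015
```

View pics/w12.png

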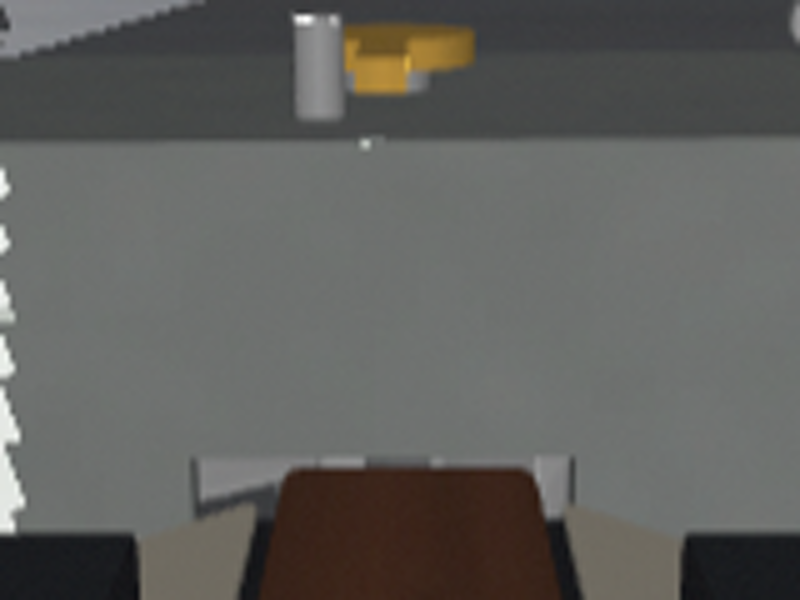

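```bash
python3 -m jog '[[0,0,0.004,0,0,0,-1],[0,-0.02,0.004,0,0,0,-1],[0,-0.05,0.004,0,0,0,-1],[0,-0.12,0.004,0,0,0,-1],[0,-0.2,0.004,0,0,0,-1]]'; python3 - <<'E'
from h import *
where()
snap('wrist','w13.png',(180,120,380,270),4)
print(plan([.4926,.2119,.21],toolrot(np.radians(-94))))
E
```

```text
t: 22.65
tool_pos: [0.5323, -0.1907, 0.2285]
tool_rot: [0.102, 0.7, -0.7, -0.102]
force: [-0.0, -0.6, -0.4]
grip_width: 0.0256
t 22.65 x 0.0003 y -0.0062 ztip 0.1756 | Fx 0.2 Fy -0.6 Fz -0.4 | tilt 0.0003
(array([ 0.3124,  0.046 , -0.7488]), array([-0.0011, -0.1388, -0.0057]))
```

View pics/w13.png

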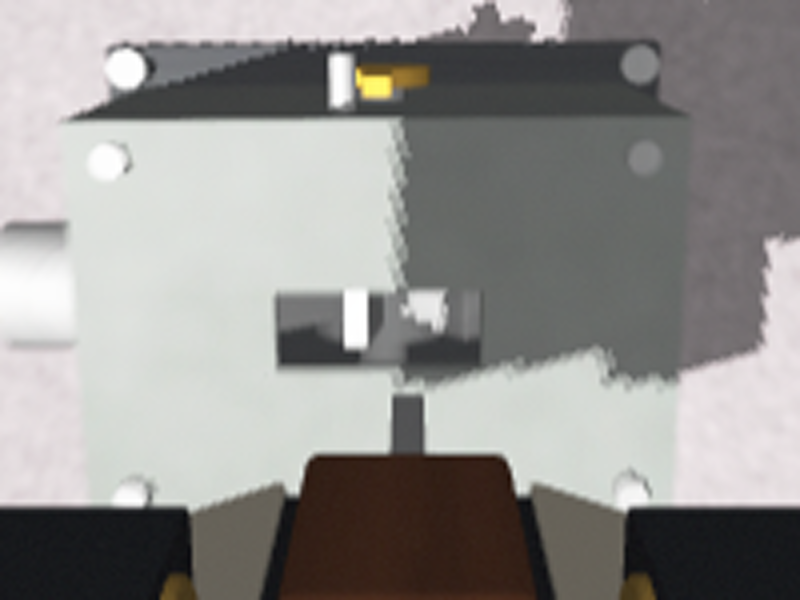

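```bash
python3 -m jog '[[0.05,0,-0.11,0,-0.03,0,-1],[0.09,0,-0.22,0,-0.06,0,-1],[0.14,0,-0.33,0,-0.09,0,-1],[0.18,0,-0.44,0,-0.12,0,-1],[0.23,0,-0.55,0,-0.139,0,-1]]'; python3 -c "
from h import *
print(plan([.4926,.2119,.18],toolrot(np.radians(-94))))"
```

```text
t: 23.32
tool_pos: [0.5008, 0.1072, 0.2281]
tool_rot: [-0.026, -0.707, 0.707, 0.024]
force: [0.4, 0.3, -1.1]
grip_width: 0.026
(array([ 0.0312,  0.0962, -0.2077]), array([ 0.0001,  0.0002, -0.0017]))
```

```bash
python3 -m jog '[[0.015,0,-0.1,0,0,0,-1],[0.03,0.01,-0.2,0,0,0,-1],[0.031,0.03,-0.208,0,0,0,-1],[0.031,0.06,-0.208,0,0,0,-1],[0.031,0.06,-0.208,0,0,0,-1]]'; python3 - <<'E'
from h import *
s,im=snap('wrist','w14.png',(200,140,360,260),5)
print(s['tool_pos'].tolist(),s['tool_rot'].tolist())
print(plan([.4926,.2119,.125],toolrot(np.radians(-94))))
E
```

```text
t: 23.95
tool_pos: [0.4917, 0.2077, 0.1952]
tool_rot: [-0.025, -0.706, 0.707, 0.027]
force: [-0.4, 0.1, -0.6]
grip_width: 0.0255
[0.49173951780543534, 0.20772257741158204, 0.19524229634198473] [-0.024746258601363386, -0.7058581139407196, 0.7074225787479191, 0.026556369234674002]
(array([-0.0004,  0.1419, -0.0079]), array([-0.001 , -0.0019,  0.0009]))
```

View pics/w14.png

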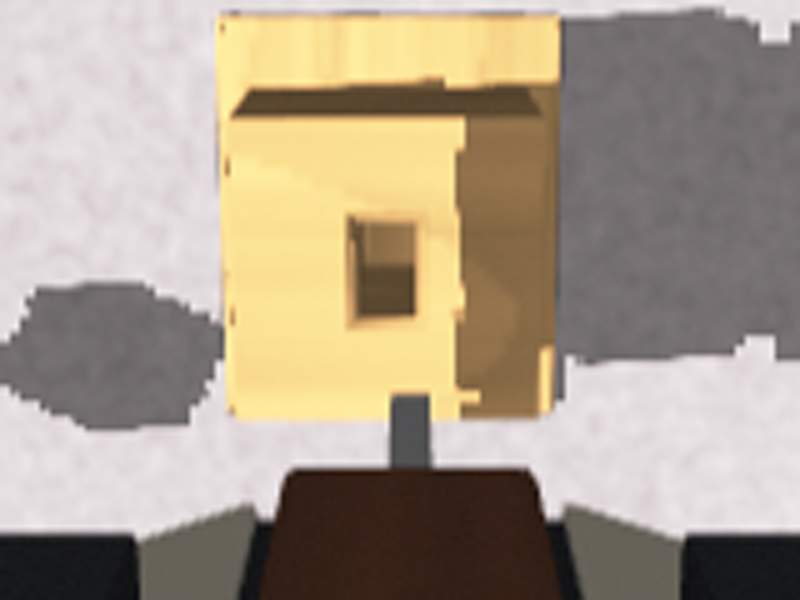

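```bash
python3 -m jog '[[0,0.04,-0.008,0,0,0,-1],[0,0.08,-0.008,0,0,0,-1],[0,0.12,-0.008,0,0,0,-1],[0,0.155,-0.008,0,0,0,-1],[0,0.155,-0.008,0,0,0,-1]]'; python3 - <<'E'
from h import *
s,im=snap('wrist','w15.png',(200,140,360,260),5)
print(s['tool_pos'].tolist(),s['tool_rot'].tolist())
print(plan([.4926,.2119,.0605],toolrot(np.radians(-94))))
C=cam('wrist',s);f=lambda x,y:(x/5+200-.4,y/5+140-.4)
E
```

```text
t: 24.62
tool_pos: [0.4912, 0.2137, 0.1173]
tool_rot: [-0.023, -0.706, 0.707, 0.026]
force: [0.1, -0.3, -0.3]
grip_width: 0.0258
[0.491189805380659, 0.2137012452960913, 0.11725422644784794] [-0.023432237011581942, -0.7062713399332946, 0.7070792751278472, 0.02589639631570241]
(array([-0.0018,  0.1157,  0.0045]), array([-0.0002,  0.    ,  0.0011]))
```

View pics/w15.png

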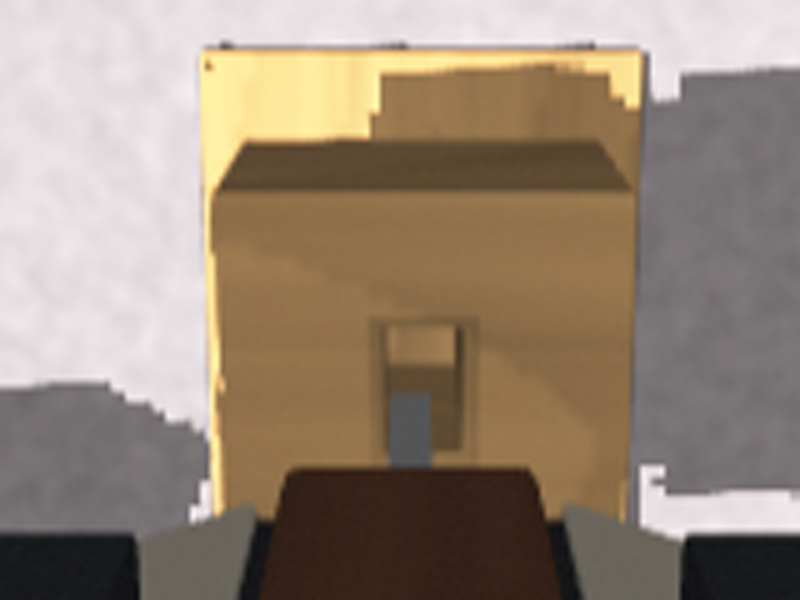

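```bash
python3 - <<'E'
from h import *
s={'tool_pos':np.array([0.491189805380659, 0.2137012452960913, 0.11725422644784794]),'tool_rot':np.array([-0.023432237011581942, -0.7062713399332946, 0.7070792751278472, 0.02589639631570241])}
C=cam('wrist',s);f=lambda x,y:(x/5+200-.4,y/5+140-.4)
Rt=R.from_quat(s['tool_rot'])
t=lambda p,z:(Rt.inv().apply(px2w(C,f(*p),z)-s['tool_pos'])*1000).round(1)
print('pocket TL',t((388,325),.05),'BR',t((460,450),.05),'tip far',t((410,392),.0644))
E
```

```text
pocket TL [-10.4  67.2  -3.2] BR [ 7.6 67.3  6.8] tip far [-5.3 52.8 -0.2]
```

```bash
python3 -m jog '[[-0.0036,0,0.0042,0,0,0,-1],[-0.0036,0.01,0.0042,0,0,0,-1],[-0.0036,0.02,0.0042,0,0,0,-1],[-0.0036,0.03,0.0042,0,0,0,-1],[-0.0036,0.05,0.0042,0,0,0,-1]]'; python3 - <<'E'
from h import *
s=arm.state();print(s['tool_pos'],s['force'])
print(plan([.4928,.2119,.059],toolrot(np.radians(-94))))
E
```

```text
t: 25.3
tool_pos: [0.4945, 0.2121, 0.094]
tool_rot: [0.025, 0.707, -0.707, -0.025]
force: [-0.1, -0.7, -2.0]
grip_width: 0.0255
[0.49450065 0.21209824 0.09399364] [-0.13186962 -0.70868997 -1.9601894 ]
(array([0.0034, 0.07  , 0.0007]), array([ 0.0002, -0.0003, -0.0005]))
```

```bash
python3 -m jog '[[0.0015,0.015,0,0,0,0,-1],[0.0015,0.03,0,0,0,0,-1],[0.0015,0.045,0,0,0,0,-1],[0.0015,0.06,0,0,0,0,-1],[0.0015,0.066,0,0,0,0,-1]]'; python3 - <<'E'
from h import *
s=arm.state();print(s['tool_pos'],s['force'])
s,im=snap('wrist','w16.png',(200,140,360,260),5)
E
```

```text
t: 25.92
tool_pos: [0.4932, 0.2119, 0.0606]
tool_rot: [-0.025, -0.707, 0.707, 0.025]
force: [0.2, 0.5, -0.5]
grip_width: 0.0256
[0.49320485 0.21192412 0.06063336] [ 0.21686925  0.50406051 -0.51300666]
```

View pics/w16.png

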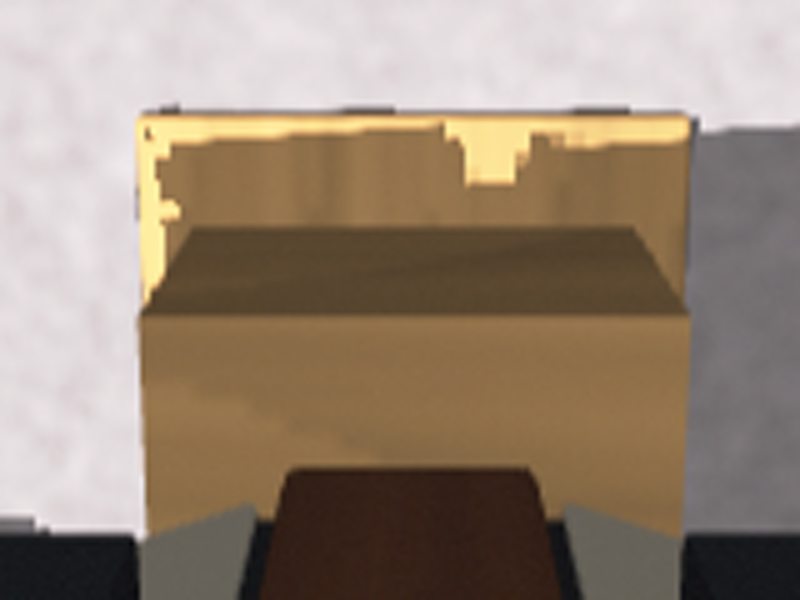

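Blade in the pocket, tip ~7.7 mm up. Lower the last 2 mm until light contact.

```bash
python3 -m jog '[[0,0.001,0,0,0,0,-1],[0,0.002,0,0,0,0,-1],[0,0.003,0,0,0,0,-1],[0,0.004,0,0,0,0,-1],[0,0.004,0,0,0,0,-1]]'; python3 -c "
from h import *
s=arm.state();print(s['tool_pos'],s['force'])"
```

```text
t: 26.6
tool_pos: [0.4935, 0.212, 0.0592]
tool_rot: [-0.025, -0.707, 0.707, 0.025]
force: [-0.6, -0.1, -0.4]
grip_width: 0.0256
[0.49345838 0.21200239 0.0592476 ] [-0.64360713 -0.05703584 -0.35595256]
```

```bash
python3 -m jog '[[0,0.001,0,0,0,0,-1],[0,0.002,0,0,0,0,-1],[0,0.002,0,0,0,0,-1],[0,0.002,0,0,0,0,-1],[0,0.002,0,0,0,0,-1]]'; python3 -c "
from h import *
s=arm.state();print(s['tool_pos'],s['force'])"
```

```text
t: 27.22
tool_pos: [0.4935, 0.2121, 0.0588]
tool_rot: [-0.025, -0.707, 0.707, 0.025]
force: [-1.1, -0.5, 6.2]
grip_width: 0.0258
[0.49352265 0.2120921  0.05883286] [-1.07153425 -0.47303154  6.24840907]
```

```bash
python3 -m jog '[[0,-0.001,0,0,0,0,-1],[0,-0.001,0,0,0,0,-0.3],[0,-0.001,0,0,0,0,0],[0,-0.001,0,0,0,0,0.2],[0,-0.001,0,0,0,0,0.2]]'; python3 -m jog '[[0,-0.03,0,0,0,0,0.2],[0,-0.08,0,0,0,0,0.2],[0,-0.17,0,0,0,0,0.2],[0,-0.26,0,0,0,0,0.2],[0,-0.34,0,0,0,0,0.2]]'; python3 - <<'E'
from h import *
s,im=snap('wrist','w17.png')
print(s['tool_pos'].tolist(),s['tool_rot'].tolist())
snap('side','s17.png',(200,120,420,320),3)
E
```

```text
t: 27.85
tool_pos: [0.4934, 0.2121, 0.0587]
tool_rot: [0.025, 0.707, -0.707, -0.025]
force: [0.1, -0.8, 0.3]
grip_width: 0.0539
t: 28.48
tool_pos: [0.4935, 0.2124, 0.2315]
tool_rot: [0.025, 0.707, -0.706, -0.024]
force: [0.3, -0.0, -0.2]
grip_width: 0.0554
[0.4935236605896132, 0.21242986467834146, 0.23154542561870456] [0.025192326466139878, 0.7068932971994152, -0.7064629086007772, -0.024028562859496227]
```

View pics/w17.png

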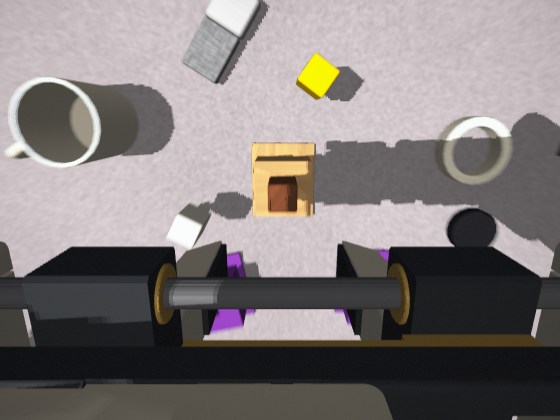

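View pics/s17.png

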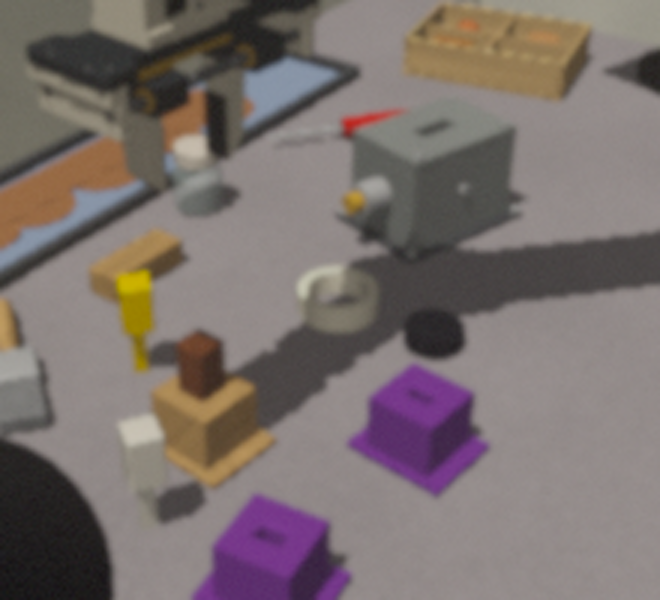

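```bash
python3 - <<'E'
import cv2
im=cv2.imread('pics/w17.png');o=cv2.resize(im[135:225,240:330],None,fx=6.6,fy=6.6,interpolation=cv2.INTER_CUBIC);cv2.imwrite('pics/w17c.png',o)
E
```

```text
(no output)
```

View pics/w17c.png

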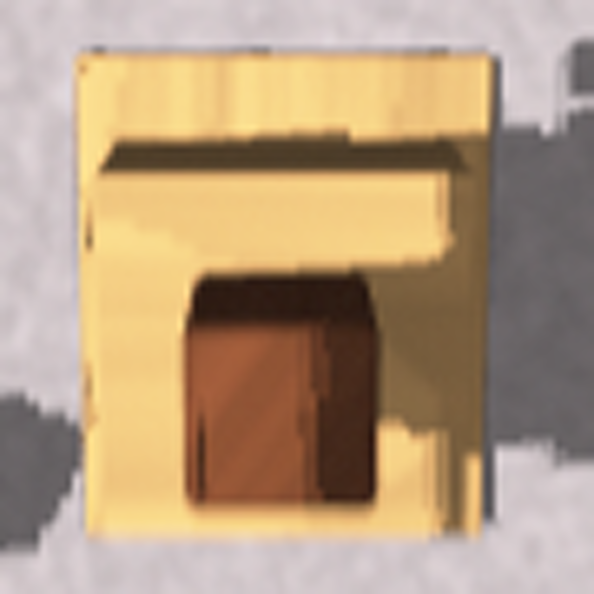

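```bash
python3 - <<'E'
from h import *
s={'tool_pos':np.array([0.4935236605896132, 0.21242986467834146, 0.23154542561870456]),'tool_rot':np.array([0.025192326466139878, 0.7068932971994152, -0.7064629086007772, -0.024028562859496227])}
C=cam('wrist',s);f=lambda x,y:(x/6.6+240-.42,y/6.6+135-.42)
def quad(n,ps,z):
    c=[px2w(C,f(*p),z) for p in ps];print(n,np.mean(c,0).round(4),[np.linalg.norm(c[i]-c[(i+1)%4]).round(4) for i in range(4)])
quad('handle top',[(186,322),(378,320),(376,505),(186,503)],.096)
quad('handle bot far edge',[(192,275),(370,272),(370,272),(192,275)],.052)
quad('block top',[(100,172),(468,172),(482,537),(88,537)],.052)
quad('foot',[(80,55),(492,55),(482,537),(88,537)],.006)
s=arm.state();print(s['t'],s['tool_pos'],s['dq'])
snap('top','t18.png')
E
```

```text
handle top [0.4929 0.2121 0.096 ] [np.float64(0.0255), np.float64(0.0255), np.float64(0.0258), np.float64(0.0249)]
handle bot far edge [0.5042 0.2113 0.052 ] [np.float64(0.027), np.float64(0.0), np.float64(0.027), np.float64(0.0)]
block top [0.491  0.2117 0.052 ] [np.float64(0.0551), np.float64(0.0572), np.float64(0.0617), np.float64(0.0571)]
foot [0.491  0.2114 0.006 ] [np.float64(0.0692), np.float64(0.0845), np.float64(0.0701), np.float64(0.0845)]
28.575 [0.49613559 0.21401467 0.23453949] [-0.0122179   0.05009303  0.02542572  0.06278559  0.02796659 -0.04897063
 -0.02443281]
```

View pics/t18.png

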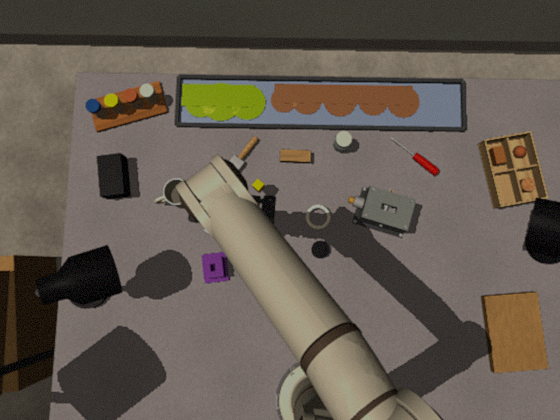

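```bash
python3 -m jog '[[0,0,0,0,0,0,0.2],[0,0,0,0,0,0,0.2],[0,0,0,0,0,0,0.2],[0,0,0,0,0,0,0.2],[0,0,0,0,0,0,0.2]]'; python3 -c "
from rig import arm
print(arm.job_done())"
```

```text
t: 29.25
tool_pos: [0.4933, 0.2121, 0.2285]
tool_rot: [-0.025, -0.707, 0.707, 0.025]
force: [-0.5, 0.3, -0.2]
grip_width: 0.0553
the job is handed in; nothing more can be done
None
```

The star wheel is up solid and the blade is back upright in its stand; I handed the job in at about 29 s. No verdict was reported.

**What I did:** I took the dark wooden blade from the natural-wood stand and reached through the slot. I turned the wheel in three strokes, from about -1.65 rad to the stop. I then leaned on it for about 1.25 s, reading 12 to 13 N at the wrist, after roughly 1.3 s at 10 to 11 N. The highest wrist reading I saw was 12.8 N. After that I stood the blade back in its stand, let go and rose clear.

**Last checks:**
- **Wheel:** after the blade was out, the pointer stood straight up at its pin. The tooth seen through the slot leaned about 0.14 rad, against 0.15 expected at the stop. I did not look at the wheel again from close up after that.
- **Blade:** the handle is within about 2 mm of the stand's centre, upright and fully down. The tip height of about 6 mm is worked out from the release height matching the grasp height, because the tip itself is hidden in the pocket.
- **Bystanders:** those visible in the last pictures were not visibly shifted. In the final top view the arm hid the stand and partly covered the mug, but the wrist picture showed the mug where it had been.

**Disagreement:** the wrist-camera estimates of the slot and blade tip were off by 1 to 2 mm from higher up. I corrected them from close views before each insertion.

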